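# Hold the tea box lid with its hinge knuckles in line for the pin

### The job

The lid of the wooden tea box stands in the drying rack beside a narrower lid that belongs to another box: take the wide lid, the one with a single middle knuckle, and bring it upright to the box so that its knuckle drops between the two brass knuckles on the box's far edge and sits down in the saddle there, all the holes in one line, with the lid's brass leaf facing the inside of the box. Press it down gently and keep holding it upright like that: the job finishes with the lid still in the gripper, for someone else to push in the pin. Leave the other lid and everything else alone.

Things in the scene. Friction and masses are not known exactly. Their poses are not given: they have to be found in the camera images.
- tea_lid: Lid to take: light-wood panel 150 wide (y) x 100 tall (z) x 12 mm, 160 g, upright in a rack slot, hinge edge down, may lean slightly (1.5 mm play). Origin: bore centre of its one brass knuckle (along y, 14 mm outside, 6 mm bore, 34 mm long). Panel spans x 0 to 12, z 12 to 112 mm; brass leaf (2 mm) on its -x face, z 5 to 40 mm. The -x face looks roughly to the robot at the start.
- other_lid: Wrong lid, in the rack's other slot (either one), to be left alone: same wood, height and thickness but 120 mm wide (y), with two knuckles (y 18 to 34 mm either side of the middle). Origin in the middle of its bore axis; axes and panel position as for the tea lid.
- tea_box: Light-wood open box with a divider; does not move. 123 mm deep (x -62 to +61), 150 mm wide (y), 60 mm tall; brass knuckles up to z 67 mm. Origin: centre of its underside; -x is its front, towards the robot; the hinge runs along its far (+x) edge.
- box_hinge (a point): Middle of the box's hinge axis, at x 48, z 60 mm in the box; axes as the box (y along the hinge). Fixed knuckles, 14 mm outside, 6 mm bore, lie at y 20 to 42 mm either side: gap 40 mm. Under the gap a fixed brass 45 degree V saddle, mouth about 9 mm either side, stops the lid's knuckle with its bore in line. Seated, the tea lid's origin and axes coincide with this point's.
- rack: Drying rack, brown wood, does not move: base 150 (x) x 180 (y) x 12 mm, origin under its centre. Two slots along y, centred at x -38 and +38 mm; each has two pairs of 8 mm dowels at y +-50 mm, tops at z 67 mm, 15 mm clear between. The lids' knuckles stand on the base.
- spice_jar: Bystander: round spice jar with a dark cap, 41 mm across, 105 mm tall; origin under its centre.
- salt_shaker: Bystander: salt shaker, 44 mm across, 90 mm tall; origin under its centre.
- match_box: Bystander: small cardboard box, 19 x 53 x 36 mm (z up); origin under its centre.
- tuna_tin: Bystander: flat round tin, 86 mm across, 40 mm tall; origin under its centre.
- lemon: Bystander: lemon on the chopping board at the left, about 72 x 57 x 58 mm.
- garlic: Bystander: bulb of garlic on the chopping board, about 54 mm.
- hinge_pin: Bystander: the steel hinge pin, 5 mm thick, about 110 mm long with a ring at one end, lying on the chopping board. It is not used in this job; somebody else will push it in later.
- lid_panel (a point): Centre of the tea lid's panel: x +6, z +62 mm in the lid's frame; axes as the lid. Finally 6 mm behind (+x of) the hinge axis. Grip the panel across its thickness at the middle of its top edge.
There are look-alikes about, which are no part of the job. What is shaped like the tea_lid but white is not meant.

How it is judged:
By the outcome, as a careful person would: the job done as asked, in the order asked, and still so for the second after the job is handed in, while the arm keeps its last pose, push and grip.
It also fails if it takes over 35 s, if anything falls off the work surface, if the arm or the gripper's body presses on something with over 40 N, if the wrist force passes 120 N, or if a joint passes its speed limit or range.

### The arm

A 6-joint arm with a two-finger parallel gripper is mounted at the origin on a cart in front of the work surface, level with it; the furniture and walls round the work are solid. World frame = base frame: x ahead of the robot, y to its left, z up, the work surface at z = 0. Lengths are in mm, angles in rad, forces in N, time in s.
With the tool pointing down it reaches from about 250 to 725 mm from the base axis. Payload 9.7 kg.
Tool frame: the origin (TCP) lies at the very end of the fingers, on their centre line; the grasp point (between the pads) lies 19 mm behind it; z points along the fingers, y is the line along which they close (so a half turn about z gives the same grasp; the last joint's range is limited). The gripper opens to 85 mm and grips with 20 to 120 N. Pads are 22 mm wide; open, the fingers measure 114 mm over their backs; the gripper's body (76 mm by 85 mm) begins 54 mm behind the grasp point. The pads swing forward as they close: fully open they stand 13 mm farther back than shut.
Start: joints at [1.263, 0.087, 0.176, 1.66, 0, 1.571], TCP at [166.627, 524.149, 231.284] pointing down, gripper open.
Joint ranges: [-3.13, 3.13], [-0.85, 1.81], [-1.15, 1.24], [-2.2, 2.28], [-1.44, 1.52], [-3.14, 3.14]. Speed limits (rad/s): [2.22, 2.22, 2.57, 3.14, 3.14, 3.14].

### API

Orientations are given as a unit quaternion [x, y, z, w].
In Python, from plant import sense, snapshot, camera_model, sign_off gives the robot as it stands. The module is installed in compiled form; this text tells all that it offers.
- The arm moves only by the shell command python3 -m creep 'ROWS'. ROWS is JSON, a list of rows, each a list of 7 numbers: the shift along the tool's x, y, z in m, then the turn, a rotation vector about the tool's x, y, z in rad, then the closure, from 0 (fully open) to 1 (shut). A call has exactly 5 rows; each row is the pose to reach, as a shift and turn from the pose commanded when the call began, along the tool's axes at that moment; what a row does not reach only later rows make up. A row lasts 1/8 s, in which the tool goes at most 62.5 mm and 10.7 degrees, less where a joint would pass 70% of its speed; a pose out of reach is approached as far as the arm can. A call with a gripper value outside its range is refused whole. The fingers move at their own pace and stop on an object; the grip force is fixed at half the most. Time passes only in rows, so rows that repeat a pose let the fingers close, or fill a call up. It gives the time, the measured TCP pose, the force, the opening and the grip force at its end, in the units of the state.
- sense(): the state, without advancing time (a new reading comes with each control period).
- snapshot(name): name is "side" or "top" or "wrist"; returns the picture (400x640x3 uint8, red, green, blue); there is no depth.
- camera_model(name): a dict with "K" (3x3 intrinsics, pixels), "position" and "orientation" of the camera in the world. Camera axes: x right, y up, looking along -z (the intrinsics and any distortion apply to the point x, -y, -z); pixel columns grow to the right and rows downward; lengths in mm; the calibration is good to about 2 mm. The wrist camera is an equidistant fisheye: a pixel r from the principal point sees the ray r / f radians off the axis. A picture is of the moment at which its call begins: read the wrist's pose just before it. camera_model takes no time and is no camera call; for the wrist camera it gives the pose at the moment of the call.
- sign_off(): hands the job in; it is judged then, once.
The state is a dict: "t": time; "joint_pos": joint angles; "qvel": joint speeds; "joint_efforts": joint torques, N m; "ee_pos": TCP position; "ee_rot": TCP orientation; "force": force on the tool from outside, world axes, zero at the start; "moment": the same for the moment, N m; "opening": opening from 0.0 (shut) to 1.0 (fully open); "grasp_force": force on a finger pad.
Only numpy, scipy, OpenCV 4.12 (cv2) and the standard library are available. Lean on these libraries where they do the work, as an engineer would, in place of code of your own. Each camera call takes 0.05 s, during which the arm holds its last target. There are 200 camera calls.

## Working session

There is one attempt and no reset: what is moved stays moved. The work goes in short steps, Python scripts to look and compute and a shell command to move; the robot and the scene stay as the last step left them, time stands still between calls to the robot, and variables do not carry over. Pictures are saved under pics/ and viewed, at most 10 in all, crops included, and the job is handed in when it is done.

```bash
mkdir -p pics; python3 - <<'E'
from plant import *
import cv2, numpy as np
print(sense())
for n in ("side","top","wrist"):
    m=camera_model(n); print(n,m)
    cv2.imwrite(f"pics/{n}0.png",snapshot(n)[:,:,::-1])
E
```

```text
{'t': 0.0, 'joint_pos': array([ 1.26302837e+00,  8.74625459e-02,  1.75135365e-01,  1.65977803e+00,
       -1.59751562e-05,  1.57077764e+00]), 'qvel': array([-0.00027227, -0.00151051, -0.00052446,  0.00047621,  0.00071783,
       -0.00139648]), 'joint_efforts': array([ 4.35034608e-04, -5.20386887e+01,  4.64805901e+01,  1.62800378e-02,
        1.63968907e-04, -4.58626715e-06]), 'ee_pos': array([166.55064594, 523.94632154, 230.58233138]), 'ee_rot': array([ 1.53268092e-01,  9.88184428e-01, -6.47929828e-04, -9.24236642e-05]), 'force': array([-0.07215536,  0.33972586, -0.07108888]), 'moment': array([ 0.01888827, -0.00285784,  0.00432862]), 'grasp_force': 0.0, 'opening': 0.9974960729304281}
side {'K': array([[409.42890617,   0.        , 317.76756813],
       [  0.        , 409.42890617, 195.48063716],
       [  0.        ,   0.        ,   1.        ]]), 'position': array([  141.37417259, -1293.57518434,  1157.00776816]), 'orientation': array([ 0.42792974, -0.06009552, -0.13891068,  0.89104909])}
top {'K': array([[423.10895124,   0.        , 331.42438885],
       [  0.        , 423.10895124, 203.89432318],
       [  0.        ,   0.        ,   1.        ]]), 'position': array([ 380.59315122,  -57.8349328 , 1443.0759344 ]), 'orientation': array([-0.0430948 ,  0.03711305,  0.71145442, -0.70042706])}
wrist {'K': array([[309.70691629,   0.        , 320.29720989],
       [  0.        , 309.70691629, 198.89023433],
       [  0.        ,   0.        ,   1.        ]]), 'position': array([102.00382024, 545.83578905, 372.80869686]), 'orientation': array([-0.11098786, -0.08026353,  0.58507433,  0.7993294 ])}
```

```bash
cd pics; python3 - <<'E'
import cv2,numpy as np
a=cv2.imread("top0.png");b=cv2.imread("side0.png");
cv2.imwrite("c1.png",cv2.resize(a[:,:],None,fx=1.25,fy=1.25,interpolation=cv2.INTER_CUBIC))
cv2.imwrite("c2.png",cv2.resize(b,None,fx=1.25,fy=1.25,interpolation=cv2.INTER_CUBIC))
E
```

```text
(no output)
```

View pics/c1.png

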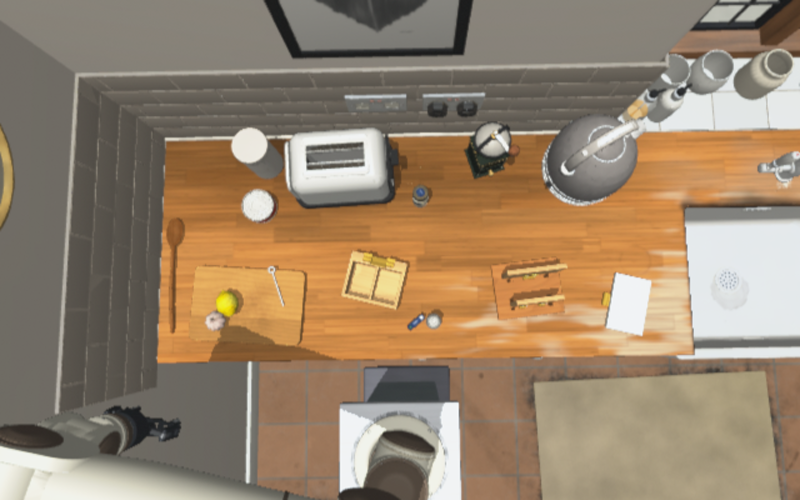

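View pics/c2.png

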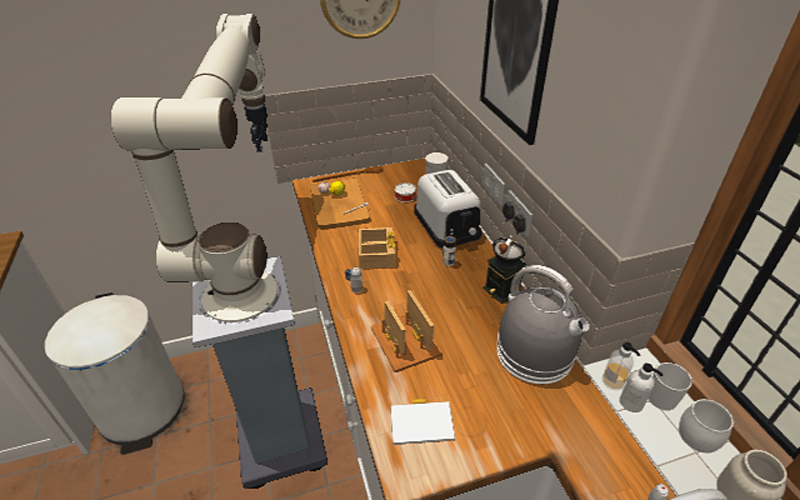

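Top view (enlarged pixels): the box is at (375,278) with its brass hinge at (378,260). The rack is at (528,290). Three lid candidates: the far-slot lid (535,270), about 64 px wide; the near-slot lid (538,299), about 54 px wide; and the white one lying flat (628,303), which is the look-alike. The far-slot lid fits because it is wider. I'll confirm that in one crop.

```bash
cd pics; python3 - <<'E'
import cv2,numpy as np
a=cv2.imread("top0.png");b=cv2.imread("side0.png")
f=lambda im,x,y,w,h,s:cv2.resize(im[y:y+h,x:x+w],None,fx=s,fy=s,interpolation=cv2.INTER_CUBIC)
A=f(a,380,195,80,70,5);B=f(b,290,220,80,80,5)[:350];C=f(a,262,190,80,70,3.4);D=f(b,270,170,80,70,3.4)
out=np.zeros((590,800,3),np.uint8);out[:350,:400]=A;out[:350,400:]=B;out[350:350+238,:272]=C;out[350:588,400:672]=D
cv2.imwrite("c3.png",out)
E
```

```text
(no output)
```

View pics/c3.png

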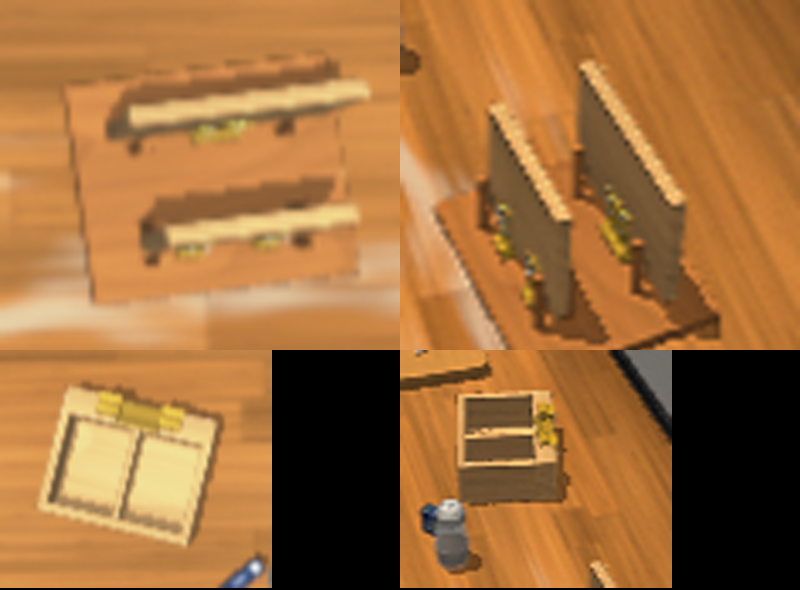

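The far-slot lid has a single middle knuckle and is wider; the near one has two knuckles. So I take the far lid, whose brass leaf faces the robot.

```bash
cat > h.py <<'E'
import numpy as np, cv2
from scipy.spatial.transform import Rotation as R
from plant import *
def ray(m,px,fish=False):
    K=m["K"];p=np.atleast_2d(np.array(px,float))
    u=(p[:,0]-K[0,2])/K[0,0];v=(p[:,1]-K[1,2])/K[1,1]
    if fish:
        r=np.hypot(u,v);s=np.sinc(r/np.pi);d=np.c_[u*s,-v*s,-np.cos(r)]
    else: d=np.c_[u,-v,-np.ones_like(u)]
    return np.array(m["position"]),R.from_quat(m["orientation"]).apply(d)
def plane(m,px,z,fish=False):
    o,d=ray(m,px,fish);return o+d*((z-o[2])/d[:,2])[:,None]
def proj(m,P,fish=False):
    q=R.from_quat(m["orientation"]).inv().apply(np.atleast_2d(P)-m["position"]);x,y,z=q[:,0],-q[:,1],-q[:,2]
    if fish:
        h=np.hypot(x,y);t=np.arctan2(h,z)/h;u,v=x*t,y*t
    else:u,v=x/z,y/z
    K=m["K"];return np.c_[u*K[0,0]+K[0,2],v*K[1,1]+K[1,2]]
E
python3 - <<'E'
from h import *
np.set_printoptions(precision=1,suppress=True)
T=camera_model("top");S=camera_model("side")
im=cv2.imread("pics/top0.png");hsv=cv2.cvtColor(im,cv2.COLOR_BGR2HSV)
print("wood px",hsv[195+100//5,380+50], "lid",hsv[215,380+50],hsv[195+104//5,380+200//5],"brass",hsv[221,424],"base",hsv[225,410],"box in",hsv[190+110//3,262+90//3])
c=lambda x,y,s,x0,y0:[(x+.5)/s-.5+x0,(y+.5)/s-.5+y0]
# hand-read corners from the enlarged crop
tl=[c(x,y,5,380,195) for x,y in [(128,107),(369,83),(369,100),(130,125)]]
print("lid top from top view",plane(T,tl,131))
sl=[c(x-400,y,5,290,220) for x,y in [(580,66),(590,61),(685,203),(671,206)]]
print("lid top from side",plane(S,sl,131))
bt=[c(x,y-350,3.4,262,190) for x,y in [(67,385),(221,416),(190,545),(40,510)]]
P=plane(T,bt,60);print("box rim",P, np.linalg.norm(np.diff(P[[0,1,2,3,0]],axis=0),axis=1),P.mean(0))
bs=[c(x-400,y-350,3.4,270,170) for x,y in [(459,396),(551,393),(560,464),(459,466)]]
P=plane(S,bs,60);print("box rim side",P, np.linalg.norm(np.diff(P[[0,1,2,3,0]],axis=0),axis=1),P.mean(0))
E
```

```text
wood px [ 20 113 236] lid [ 20 113 236] [ 17 125 218] brass [ 21 173 186] base [ 13 161 198] box in [ 23 100 242]
lid top from top view [[ 488.7 -276.4  131. ]
 [ 501.3 -426.4  131. ]
 [ 490.7 -425.9  131. ]
 [ 477.5 -277.3  131. ]]
lid top from side [[ 474.2 -285.   131. ]
 [ 482.7 -282.3  131. ]
 [ 499.8 -431.3  131. ]
 [ 490.  -430.9  131. ]]
box rim [[554.1 117.6  60. ]
 [521.5 -31.4  60. ]
 [397.9   0.   60. ]
 [433.6 143.7  60. ]] [152.5 127.5 148.1 123.4] [476.8  57.5  60. ]
box rim side [[433.1 138.7  60. ]
 [549.4 107.1  60. ]
 [517.5 -35.1  60. ]
 [398.5   0.   60. ]] [120.5 145.8 124.1 143. ] [474.6  52.7  60. ]
```

```bash
cat >> h.py <<'E'
def rel(pos,yawy,tilt=None):
    """shift (m) & rotvec in tool axes from measured pose to pos with tool down and tool y at world angle yawy"""
    s=sense();r=R.from_quat(s["ee_rot"])
    y=np.array([np.cos(yawy),np.sin(yawy),0]);z=np.array([0,0,-1.]);t=R.from_matrix(np.c_[np.cross(y,z),y,z])
    if tilt is not None:t=R.from_rotvec(tilt)*t
    print("t",s["t"],"pos",s["ee_pos"],"sh",np.round(r.inv().apply(np.array(pos)-s["ee_pos"])/1000,4),"rv",np.round((r.inv()*t).as_rotvec(),4))
E
python3 - <<'E'
from h import *
rel([489,-354,240],0.083)
E
```

```text
t 0.15 pos [166.5674108  524.0080019  230.77362105] sh [-0.5733 -0.7391 -0.0085] rv [-8.00e-04  5.00e-04  1.18e+00]
```

```bash
python3 -m creep '[[-0.03,-0.04,-0.005,0,0,0.1,0],[-0.065,-0.085,-0.01,0,0,0.2,0],[-0.1,-0.13,-0.015,0,0,0.3,0],[-0.137,-0.177,-0.02,0,0,0.4,0],[-0.172,-0.222,-0.02,0,0,0.5,0]]'; python3 - <<'E'
from h import *
rel([489,-354,240],0.083)
E
```

```text
t: 0.78
ee_pos: [263.5, 258.8, 251.5]
ee_rot: [0.394, 0.919, 0.0, 0.0]
force: [1.4, -0.3, 0.0]
opening: 1.002
grasp_force: 0.0
t 0.775 pos [263.51868326 258.78807203 251.50491224] sh [-0.5994 -0.2589  0.0114] rv [ 8.000e-04 -1.000e-04  6.773e-01]
```

```bash
python3 -m creep '[[-0.045,-0.02,0,0,0,0.06,0],[-0.1,-0.043,0,0,0,0.12,0],[-0.155,-0.067,0,0,0,0.18,0],[-0.21,-0.09,0,0,0,0.24,0],[-0.26,-0.112,0,0,0,0.3,0]]'; python3 - <<'E'
from h import *
rel([489,-354,240],0.083)
E
```

```text
t: 1.4
ee_pos: [362.2, -7.0, 251.3]
ee_rot: [0.527, 0.85, 0.0, 0.0]
force: [1.4, 1.7, 0.4]
opening: 1.003
grasp_force: 0.0
t 1.4 pos [362.24465764  -6.9521977  251.32432351] sh [-0.3672 -0.0406  0.0114] rv [7.000e-04 1.000e-04 3.774e-01]
```

```bash
python3 -m creep '[[-0.05,-0.005,0,0,0,0.06,0],[-0.11,-0.012,0,0,0,0.12,0],[-0.17,-0.018,0,0,0,0.18,0],[-0.23,-0.025,0,0,0,0.24,0],[-0.285,-0.032,0,0,0,0.3,0]]'; python3 - <<'E'
from h import *
rel([489,-354,240],0.083)
E
```

```text
t: 2.02
ee_pos: [460.9, -276.3, 250.9]
ee_rot: [0.648, 0.761, 0.0, -0.0]
force: [0.7, 0.7, 0.4]
opening: 0.998
grasp_force: 0.0
t 2.025 pos [ 460.91480733 -276.34410184  250.89372577] sh [-0.0811  0.0153  0.0109] rv [-0.0002 -0.0002  0.0773]
```

```bash
python3 -m creep '[[-0.03,0.005,0,0,0,0.03,0],[-0.06,0.01,0.005,0,0,0.06,0],[-0.08,0.015,0.01,0,0,0.077,0],[-0.081,0.0153,0.011,0,0,0.077,0],[-0.081,0.0153,0.011,0,0,0.077,0]]'; python3 - <<'E'
from h import *
np.set_printoptions(precision=1,suppress=True)
m=camera_model("wrist");im=snapshot("wrist")[:,:,::-1];cv2.imwrite("pics/w1.png",im)
import pickle;pickle.dump(m,open("w1.pkl","wb"))
print(m,sense()["ee_pos"],sense()["ee_rot"])
# predicted lid top corners and TCP
u=np.array([-.083,.9966,0])*75;n=np.array([.9966,.083,0])*6;c=np.array([489,-354,131])
print(proj(m,[c+u+n,c-u+n,c-u-n,c+u-n,sense()["ee_pos"]],True))
E
```

```text
t: 2.65
ee_pos: [488.7, -351.0, 240.2]
ee_rot: [0.676, 0.737, 0.0, -0.0]
force: [-0.1, 1.4, 0.0]
opening: 1.001
grasp_force: 0.0
{'K': array([[309.7,   0. , 320.3],
       [  0. , 309.7, 198.9],
       [  0. ,   0. ,   1. ]]), 'position': array([ 483.6, -281.8,  382.4]), 'orientation': array([-0.1, -0. ,  0. ,  1. ])} [ 488.8 -350.9  240.6] [ 0.7  0.7  0.  -0. ]
[[327.  110.7]
 [325.5 278.2]
 [312.6 278.1]
 [312.1 110.7]
 [318.6 254.6]]
```

View pics/w1.png

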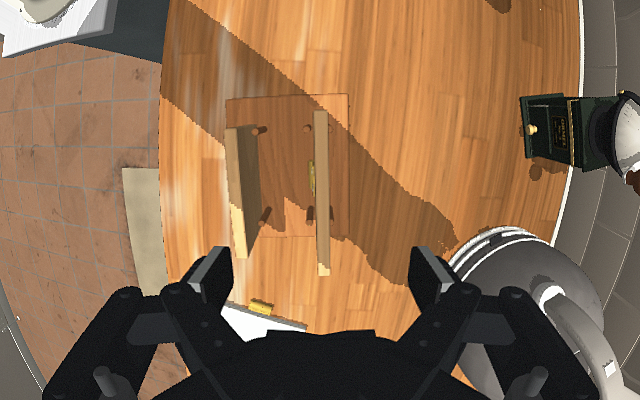

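Wrist view: tea-lid top edge runs from (321,111) to (323,276), with its knuckle at (312,178) on the robot side; the other lid is at x≈235. I'll refine the edges numerically.

```bash
python3 - <<'E'
from h import *
import pickle
np.set_printoptions(precision=1,suppress=True,linewidth=150)
m=pickle.load(open("w1.pkl","rb"));im=cv2.imread("pics/w1.png").astype(int)
for y in (130,200,262): print(y,[tuple(im[y,x]) for x in range(306,336)])
g=im.sum(2)
for x in (320,325): print(x,g[104:118,x],g[266:284,x])
E
```

```text
130 [(np.int64(66), np.int64(111), np.int64(167)), (np.int64(65), np.int64(106), np.int64(163)), (np.int64(61), np.int64(103), np.int64(157)), (np.int64(54), np.int64(90), np.int64(140)), (np.int64(43), np.int64(68), np.int64(104)), (np.int64(58), np.int64(97), np.int64(148)), (np.int64(59), np.int64(98), np.int64(147)), (np.int64(65), np.int64(100), np.int64(136)), (np.int64(79), np.int64(115), np.int64(144)), (np.int64(93), np.int64(137), np.int64(172)), (np.int64(101), np.int64(147), np.int64(187)), (np.int64(96), np.int64(143), np.int64(184)), (np.int64(98), np.int64(143), np.int64(185)), (np.int64(97), np.int64(143), np.int64(182)), (np.int64(98), np.int64(143), np.int64(184)), (np.int64(96), np.int64(142), np.int64(182)), (np.int64(97), np.int64(143), np.int64(182)), (np.int64(95), np.int64(142), np.int64(181)), (np.int64(98), np.int64(143), np.int64(184)), (np.int64(100), np.int64(146), np.int64(184)), (np.int64(97), np.int64(143), np.int64(183)), (np.int64(89), np.int64(131), np.int64(163)), (np.int64(50), np.int64(78), np.int64(113)), (np.int64(63), np.int64(106), np.int64(1
[... 2616 characters left out ...]
p.int64(181)), (np.int64(99), np.int64(146), np.int64(187)), (np.int64(99), np.int64(147), np.int64(186)), (np.int64(89), np.int64(129), np.int64(161)), (np.int64(89), np.int64(146), np.int64(213)), (np.int64(91), np.int64(160), np.int64(234)), (np.int64(98), np.int64(165), np.int64(235)), (np.int64(90), np.int64(157), np.int64(228)), (np.int64(92), np.int64(159), np.int64(229)), (np.int64(94), np.int64(162), np.int64(232))]
320 [528 553 335 340 336 296 329 411 434 427 426 416 427 420] [650 651 646 651 649 645 641 650 655 640 441 415 425 418 419 420 411 429]
325 [528 526 522 538 548 436 313 398 424 431 419 419 429 425] [388 447 572 626 610 611 608 616 621 599 450 471 476 481 476 472 483 484]
```

```bash
python3 - <<'E'
from h import *
import pickle
np.set_printoptions(precision=2,suppress=True,linewidth=150)
m=pickle.load(open("w1.pkl","rb"))
P=plane(m,[(320.3,110.5),(320.7,130),(322.2,200),(323.2,262),(323.5,275.7)],131,True);print(P)
d=P[0]-P[-1];print("len",np.linalg.norm(d),"mid",(P[0]+P[-1])/2,"yaw",np.arctan2(-d[0],d[1]), "fit yaw",-np.polyfit(P[:,1],P[:,0],1)[0])
Q=plane(m,[(312,162),(312,196),(312,179)],19,True);print("knuckle",Q)
c=(P[0]+P[-1])/2;yaw=-np.polyfit(P[:,1],P[:,0],1)[0];rel([c[0],c[1],118],yaw)
E
```

```text
[[ 483.36 -279.06  131.  ]
 [ 485.06 -294.81  131.  ]
 [ 491.43 -353.14  131.  ]
 [ 497.53 -411.38  131.  ]
 [ 499.12 -425.75  131.  ]]
len 147.52770485832497 mid [ 491.24 -352.4   131.  ] yaw 0.107011882498629 fit yaw 0.1072670266288679
knuckle [[ 478.73 -339.32   19.  ]
 [ 482.1  -380.95   19.  ]
 [ 480.41 -359.89   19.  ]]
t 2.7 pos [ 488.76 -350.9   240.57] sh [-0.    0.    0.12] rv [ 0.   -0.   -0.02]
```

```bash
python3 -m creep '[[-0.0017,0.0024,0.01,0,0,-0.015,0.5],[-0.0017,0.0024,0.03,0,0,-0.02,0.5],[-0.0017,0.0024,0.055,0,0,-0.02,0.5],[-0.0017,0.0024,0.075,0,0,-0.02,0.5],[-0.0017,0.0024,0.085,0,0,-0.02,0.5]]'; python3 - <<'E'
from h import *
m=camera_model("wrist");im=snapshot("wrist")[:,:,::-1]
cv2.imwrite("pics/w2.png",im[90:400,140:500]);cv2.imwrite("pics/w2f.png",im)
print(m,sense())
E
```

```text
t: 3.32
ee_pos: [491.1, -352.4, 153.9]
ee_rot: [0.668, 0.744, -0.0, -0.001]
force: [-0.6, -1.5, 0.6]
opening: 0.501
grasp_force: 0.0
{'K': array([[309.70691629,   0.        , 320.29720989],
       [  0.        , 309.70691629, 198.89023433],
       [  0.        ,   0.        ,   1.        ]]), 'position': array([ 484.6948591 , -283.33516337,  296.12573822]), 'orientation': array([-0.1363317 , -0.00701893,  0.0532639 ,  0.98920542])} {'t': 3.375, 'joint_pos': array([-6.22497235e-01,  2.04515080e-01,  1.56440985e-01,  1.52489676e+00,
        2.02436397e-05,  8.41446322e-01]), 'qvel': array([-0.00300658,  0.00281643,  0.03358885,  0.03410797,  0.00260307,
        0.00063355]), 'joint_efforts': array([ 3.71670045e-03, -6.50336623e+01,  5.09066999e+01,  2.09038099e-01,
       -8.24444282e-05, -6.32189069e-03]), 'ee_pos': array([ 490.96881473, -352.3542147 ,  153.1730132 ]), 'ee_rot': array([ 6.68337269e-01,  7.43857588e-01, -1.08728810e-04, -1.08186030e-03]), 'force': array([ 0.35781094, -0.80878524, -0.91468943]), 'moment': array([-0.00087845, -0.04768303, -0.00784333]), 'grasp_force': 0.0, 'opening': 0.5008110187339853}
```

View pics/w2.png

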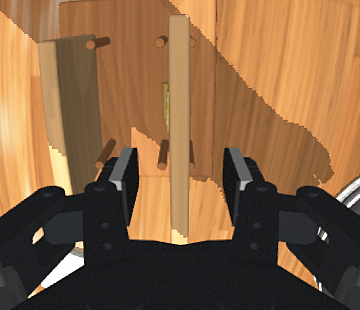

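Wrist crop: the lid edge (columns 170–188) sits centred between the open pads (133 and 228) and parallel to the pads. The other lid (40–70) is clear of the left finger. I descend and grip.

```bash
python3 -m creep '[[0,0,0.012,0,0,0,0.5],[0,0,0.03,0,0,0,0.5],[0,0,0.045,0,0,0,0.5],[0,0,0.055,0,0,0,0.5],[0,0,0.055,0,0,0,0.5]]'; python3 -m creep '[[0,0,0,0,0,0,0.7],[0,0,0,0,0,0,0.8],[0,0,0,0,0,0,0.9],[0,0,0,0,0,0,1],[0,0,0,0,0,0,1]]';python3 - <<'E'
from h import *
m=camera_model("wrist");im=snapshot("wrist")[:,:,::-1]
cv2.imwrite("pics/w3f.png",im)
s=sense();print(s["force"],s["moment"],s["opening"],s["grasp_force"],m["position"])
E
```

```text
t: 4.0
ee_pos: [491.1, -352.8, 99.2]
ee_rot: [0.669, 0.744, -0.0, -0.001]
force: [-0.6, -0.1, 0.5]
opening: 0.501
grasp_force: 0.0
t: 4.62
ee_pos: [490.4, -353.5, 101.3]
ee_rot: [0.669, 0.743, -0.001, -0.0]
force: [-7.2, 0.0, 6.7]
opening: 0.132
grasp_force: 58.1
[-6.72378568 -0.15572855  5.87583252] [-0.05689232  1.95001758  0.08270653] 0.12881178770814583 58.141794204711914 [ 484.19750938 -284.12560792  243.32604845]
```

```bash
python3 -m creep '[[0,0,-0.006,0,0,0,1],[0,0,-0.022,0,0,0,1],[0,0,-0.045,0,0,0,1],[0,0,-0.07,0,0,0,1],[0,0,-0.085,0,0,0,1]]'; python3 -m creep '[[0,0,-0.015,0,0,0,1],[0,0,-0.03,0,0,0,1],[0,0,-0.035,0,0,0,1],[0,0,-0.035,0,0,0,1],[0,0,-0.035,0,0,0,1]]';python3 - <<'E'
from h import *
import pickle
m=camera_model("wrist");im=snapshot("wrist")[:,:,::-1];t=snapshot("side")[:,:,::-1]
cv2.imwrite("pics/w4f.png",im);cv2.imwrite("pics/s4f.png",t);pickle.dump((m,sense()),open("w4.pkl","wb"))
s=sense();print(s["force"],s["moment"],s["opening"],s["grasp_force"],s["ee_pos"],s["ee_rot"])
p=proj(camera_model("side"),[s["ee_pos"]])[0].astype(int);print(p)
c=cv2.resize(t[p[1]-50:p[1]+60,p[0]-60:p[0]+60],None,fx=4,fy=4,interpolation=cv2.INTER_CUBIC)
out=np.zeros((440,800,3),np.uint8);out[:,:480]=c;out[:400,480:]=im[0:400,160:480];cv2.imwrite("pics/c4.png",out)
E
```

```text
t: 5.3
ee_pos: [492.3, -353.3, 187.9]
ee_rot: [0.669, 0.744, 0.0, 0.002]
force: [-0.3, -0.5, -1.9]
opening: 0.13
grasp_force: 58.5
t: 5.92
ee_pos: [491.3, -353.0, 219.5]
ee_rot: [0.669, 0.744, -0.0, -0.001]
force: [0.2, -0.2, -1.5]
opening: 0.128
grasp_force: 58.5
[-1.28380006  1.076546   -1.38800556] [ 0.00565823  0.02510875 -0.00630417] 0.12699568349390247 58.4788978099823 [ 491.2688588  -352.9581632   219.59847193] [ 6.68653916e-01  7.43573569e-01 -7.86623257e-05 -5.32173991e-04]
[336 226]
```

View pics/c4.png

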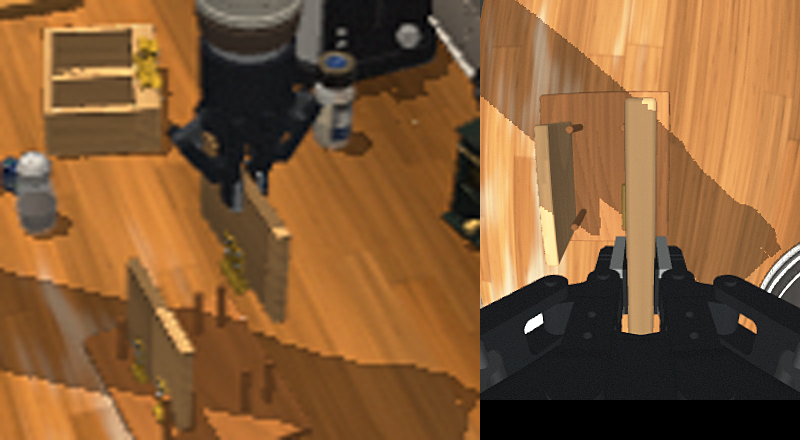

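The lid hangs straight between the pads in both views, the rack's far slot is empty and the other lid is still standing. Next: the lid's pose in the tool from the wrist view, and the box refined.

```bash
python3 - <<'E'
from h import *
import pickle
np.set_printoptions(precision=2,suppress=True,linewidth=160)
m,s=pickle.load(open("w4.pkl","rb"));im=cv2.imread("pics/w4f.png").astype(int);g=im.sum(2)
for x in (315,322,328): print(x,g[90:106,x],g[318:342,x])
for y in (115,160,210): print(y,g[y,300:342])
E
```

```text
315 [499 323 451 495 492 492 504 346 345 405 414 430 443 442 440 450] [454 452 456 457 458 453 455 452 452 457 452 449 455 454 466 516 136  54  79  90  78  67  50  77]
322 [440 377 471 517 503 522 543 443 362 352 545 654 666 658 426 445] [424 430 428 431 430 427 423 425 431 421 428 423 431 427 435 446 377  38  75  78  64  67  82  82]
328 [507 353 497 538 530 533 537 433 530 595 618 635 647 657 662 662] [439 440 448 443 444 433 441 440 444 435 447 440 435 449 466 356  30  80  87  68  61  79  54  55]
115 [319 312 315 332 277 351 400 408 435 452 448 447 445 442 444 448 448 447 446 449 439 450 450 449 444 443 449 454 444 448 450 453 438 417 396 361 350 477 539
 538 526 511]
160 [321 320 325 319 284 314 375 408 417 441 463 450 450 449 450 438 449 446 444 451 445 442 443 450 445 438 447 452 452 446 448 453 428 405 387 328 302 330 351
 341 333 331]
210 [350 298 297 328 342 264 367 401 418 439 460 449 449 444 453 446 445 441 447 441 451 446 435 439 442 443 442 445 442 440 449 436 423 396 382 305 274 318 332
 336 334 340]
```

```bash
python3 - <<'E'
from h import *
import pickle
np.set_printoptions(precision=2,suppress=True,linewidth=160)
a=cv2.imread("pics/w3f.png").astype(int).sum(2)
for x in (315,322,328): print(x,a[90:106,x],a[326:338,x])
for y in (160,210): print(y,a[y,300:342])
m,s=pickle.load(open("w4.pkl","rb"));r=R.from_quat(s["ee_rot"])
for h in (22,26,30,34):
    P=plane(m,[(320.2,97.5),(320.2,334),(305.5,210),(334.5,210)],s["ee_pos"][2]+h,True)
    print(h,r.inv().apply(P-s["ee_pos"])[:,:2].tolist())
E
```

```text
315 [519 522 528 539 323 316 343 311 381 423 432 454 463 471 463 467] [474 468 469 477 472 470 481 533 138  73  91  75]
322 [543 544 543 543 546 550 558 377 346 404 434 458 473 468 467 469] [452 440 444 446 453 449 456 471 398  47  83  95]
328 [556 564 558 558 560 557 566 462 556 527 406 442 461 456 459 458] [458 464 468 463 459 468 487 367  37  75  91  90]
160 [327 331 343 325 271 361 400 431 450 464 477 475 469 471 460 465 468 462 470 459 456 464 470 464 459 460 460 466 469 469 472 471 449 417 409 337 309 334 335
 333 322 322]
210 [314 341 360 433 558 332 382 419 442 459 473 471 461 465 468 466 471 459 461 463 468 459 468 454 465 463 459 467 469 465 465 467 429 410 397 327 309 368 350
 339 350 347]
22 [[75.7724194603424, 0.9121821448885157], [-33.96578053344223, 0.9536363782639548], [30.879365321917494, -5.059851069731684], [30.88699794274092, 6.75851920314904]]
26 [[75.56170543349965, 0.9119828977167292], [-30.522758210009307, 0.952056911265724], [32.16336675231522, -4.861211308768223], [32.17074524482101, 6.563666004783101]]
30 [[75.35099140665696, 0.9117836505450065], [-27.079735886576383, 0.9504774442674369], [33.44736818271295, -4.662571547804763], [33.45449254690105, 6.368812806417098]]
34 [[75.14027737981421, 0.9115844033732201], [-23.63671356314346, 0.9488979772691497], [34.73136961311068, -4.463931786841304], [34.73823984898109, 6.173959608051153]]
```

```bash
python3 - <<'E'
from h import *
rel([461,59,222],-0.225)
T=camera_model("top")
print(plane(T,[(336,156),(347,256),(333,257)],90))
E
```

```text
t 6.025 pos [ 491.2688588  -352.9581632   219.59847193] sh [ 0.4128  0.0135 -0.0021] rv [-0.0009 -0.0005  0.331 ]
[[691.81752603 -64.82671482  90.        ]
 [367.72062729 -94.44597049  90.        ]
 [365.23799011 -49.97764083  90.        ]]
```

```bash
python3 -m creep '[[0.02,0.001,0,0,0,0.02,1],[0.06,0.002,0,0,0,0.05,1],[0.11,0.004,0,0,0,0.09,1],[0.16,0.005,0,0,0,0.13,1],[0.21,0.007,0,0,0,0.17,1]]'; python3 - <<'E'
from h import *
rel([461,59,222],-0.225)
E
```

```text
t: 6.65
ee_pos: [475.7, -142.0, 220.0]
ee_rot: [0.73, 0.683, -0.0, -0.0]
force: [-0.1, 0.8, -0.4]
opening: 0.134
grasp_force: 58.5
t 6.65 pos [ 475.67363543 -142.02044849  220.01004147] sh [ 0.1996 -0.0278 -0.002 ] rv [-1.000e-04 -1.000e-04  1.593e-01]
```

```bash
python3 -m creep '[[0.048,-0.007,0,0,0,0.04,1],[0.095,-0.014,0,0,0,0.08,1],[0.14,-0.02,0,0,0,0.12,1],[0.175,-0.025,0,0,0,0.15,1],[0.2,-0.028,0,0,0,0.16,1]]'; python3 -m creep '[[0,0,0,0,0,0,1],[0,0,0,0,0,0,1],[0,0,0,0,0,0,1],[0,0,0,0,0,0,1],[0,0,0,0,0,0,1]]'; python3 - <<'E'
from h import *
import pickle
s=sense();m=camera_model("wrist");im=snapshot("wrist")[:,:,::-1]
cv2.imwrite("pics/w5f.png",im);pickle.dump((m,s),open("w5.pkl","wb"))
print(s["ee_pos"])
print(proj(m,[(523,44.5,60)],True))
cv2.imwrite("pics/c5.png",cv2.resize(im[40:340,180:540],None,fx=2,fy=2,interpolation=cv2.INTER_CUBIC))
E
```

```text
t: 7.28
ee_pos: [460.6, 59.4, 220.1]
ee_rot: [0.782, 0.624, -0.0, -0.0]
force: [0.1, 0.2, -1.0]
opening: 0.126
grasp_force: 58.5
t: 7.9
ee_pos: [461.1, 57.5, 220.3]
ee_rot: [0.782, 0.623, 0.0, 0.0]
force: [-0.2, -0.4, -1.1]
opening: 0.128
grasp_force: 58.5
[461.11438853  57.49694956 220.28092106]
[[381.90556123 183.09333972]]
```

View pics/c5.png

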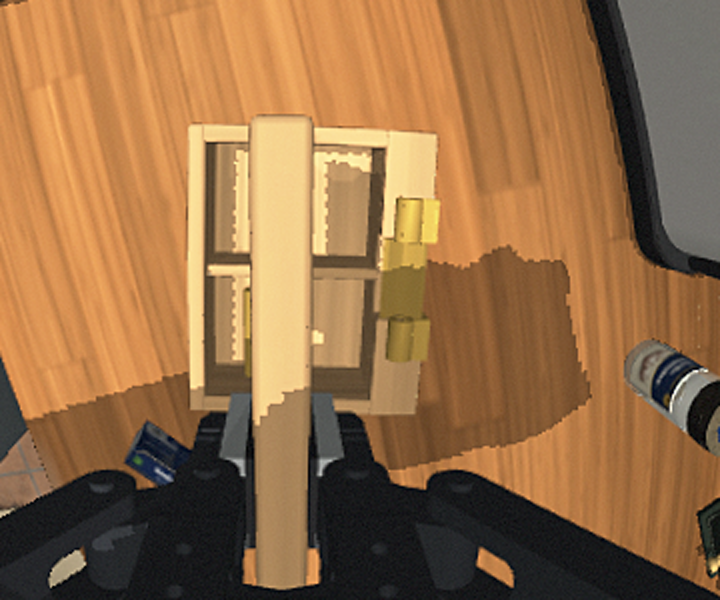

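Wrist crop (2x; full = crop/2 + (180,40)): box rim corners at (189,125), (438,132), (416,415), (191,410). Fixed knuckles span rows 198–242 and 317–360 near column 408. The lid is in the middle, columns 250–312.

```bash
python3 - <<'E'
from h import *
import pickle
np.set_printoptions(precision=2,suppress=True,linewidth=160)
m,s=pickle.load(open("w5.pkl","rb"))
f=lambda L:[((x+.5)/2-.5+180,(y+.5)/2-.5+40) for x,y in L]
P=plane(m,f([(189,125),(438,132),(416,415),(191,410)]),60,True)
print(P,np.linalg.norm(np.diff(P[[0,1,2,3,0]],axis=0),axis=1))
u=P[1]-P[0]+P[2]-P[3];v=P[0]-P[3]+P[1]-P[2];print("yaws",np.arctan2(u[1],u[0]),np.arctan2(-v[0],v[1]),"each y", [np.arctan2(-d[0],d[1]) for d in (P[0]-P[3],P[1]-P[2])])
yaw=np.arctan2(-v[0],v[1]);B=R.from_rotvec([0,0,yaw]);c=P.mean(0)
print("hinge via rim",c+B.apply([48.5,0,0]))
K=plane(m,f([(411,198),(411,242),(405,317),(405,360)]),65,True);k=B.inv().apply(K-c);print("knuckle faces in box (y: 42 20 -20 -42; x 48.5)",k)
K=plane(m,f([(397,220),(388,338)]),62,True);print("left silhouettes (x ~41.5)",B.inv().apply(K-c))
# brass row profiles
im=cv2.imread("pics/w5f.png").astype(int)
for x in (382,384,386): print(x,im[134:226,x].sum(1))
for y in (142,150,158,200,208,216): print(y,im[y,366:404].tolist() if 0 else im[y,366:404].sum(1), im[y,366:404,0])
E
```

```text
[[436.52 146.87  60.  ]
 [554.67 117.72  60.  ]
 [517.81 -27.5   60.  ]
 [399.78   3.02  60.  ]] [121.69 149.83 121.91 148.47]
yaws -0.2474477726248898 -0.24928616065057715 each y [np.float64(-0.25003390234340267), np.float64(-0.2485452046244069)]
hinge via rim [524.19  48.06  60.  ]
knuckle faces in box (y: 42 20 -20 -42; x 48.5) [[ 47.68  41.71   5.  ]
 [ 48.99  20.     5.  ]
 [ 48.71 -18.31   5.  ]
 [ 50.66 -41.32   5.  ]]
left silhouettes (x ~41.5) [[ 41.88  30.25   2.  ]
 [ 41.33 -30.54   2.  ]]
382 [624 620 623 639 634 343 492 498 428 455 507 506 512 514 515 518 516 521 529 530 525 541 538 542 539 530 535 484 475 477 477 481 480 483 475 483 477 474 488
 294 292 299 299 304 290 307 298 302 298 291 305 296 292 301 295 284 299 298 301 296 294 296 295 300 252 264 277 315 374 363 362 357 349 349 351 333 345 335
 339 344 337 329 330 333 332 323 321 368 387 385 390 397]
384 [600 600 601 610 611 374 534 547 544 541 552 554 553 554 564 554 557 553 550 543 549 538 537 539 533 532 547 431 443 467 467 467 461 468 459 463 464 485 486
 307 284 297 296 283 302 293 297 298 290 290 289 292 295 
[... 1667 characters left out ...]
 54 48 46 49 45 42 34 45 49 55 57 58 57 54 56 55 49 47 51 51 46 50 51 51 50]
208 [197 227 406 441 438 436 419 352 219 270 292 312 335 344 358 373 351 340 317 294 304 361 363 352 368 367 368 357 331 267 261 255 262 262 267 267 276 280] [ 45  53  93 101 102 101  97  78  40  47  50  54  57  58  61  66  62  60  55  51  52  61  63  59  65  64  63  60  58  50  50  46  45  46  50  49  50  51]
216 [250 362 445 434 421 437 380 202 274 291 308 335 334 345 348 349 330 318 285 300 338 360 361 355 362 366 373 346 289 284 274 257 251 273 265 263 253 283] [ 58  84 102 100  96 100  87  34  49  49  51  59  56  60  59  63  58  54  48  53  57  61  62  61  62  65  66  62  57  53  51  46  44  51  47  50  46  52]
```

```bash
python3 - <<'E'
from h import *
rel([529.1,47,180],-0.249)
E
```

```text
t 7.95 pos [461.09984164  57.5830298  220.29644246] sh [0.0048 0.0686 0.0403] rv [0.     0.     0.0245]
```

```bash
python3 -m creep '[[0.001,0.015,0,0,0,0.01,1],[0.003,0.035,0,0,0,0.02,1],[0.0048,0.055,0.01,0,0,0.0245,1],[0.0048,0.0686,0.025,0,0,0.0245,1],[0.0048,0.0686,0.04,0,0,0.0245,1]]'; python3 -m creep '[[0,0,0,0,0,0,1],[0,0,0,0,0,0,1],[0,0,0,0,0,0,1],[0,0,0,0,0,0,1],[0,0,0,0,0,0,1]]'; python3 - <<'E'
from h import *
import pickle
s=sense();m=camera_model("wrist");im=snapshot("wrist")[:,:,::-1];t=snapshot("side")[:,:,::-1]
cv2.imwrite("pics/w6f.png",im);pickle.dump((m,s),open("w6.pkl","wb"))
print(s["t"],s["ee_pos"],R.from_quat(s["ee_rot"]).as_matrix()[:,1:],s["force"])
rel([529.1,47,160],-0.249)
p=proj(camera_model("side"),[(524,48,90)])[0].astype(int)
c=cv2.resize(t[p[1]-40:p[1]+40,p[0]-40:p[0]+40],None,fx=5,fy=5,interpolation=cv2.INTER_CUBIC)
out=np.zeros((600,800,3),np.uint8);out[:400,:400]=c;out[:600,400:]=cv2.resize(im[40:340,230:430],None,fx=2,fy=2);cv2.imwrite("pics/c6.png",out)
E
```

```text
t: 8.57
ee_pos: [529.5, 47.0, 178.5]
ee_rot: [0.789, 0.614, -0.001, -0.0]
force: [-0.0, -0.4, -1.1]
opening: 0.123
grasp_force: 58.6
t: 9.2
ee_pos: [529.0, 47.4, 180.6]
ee_rot: [0.789, 0.614, 0.0, 0.0]
force: [-0.5, -0.5, -1.3]
opening: 0.131
grasp_force: 58.5
9.2 [529.02721675  47.37168396 180.58824278] [[ 9.69305665e-01  4.86599293e-04]
 [-2.45858315e-01  2.07718928e-05]
 [ 4.66556564e-04 -9.99999881e-01]] [-0.49770972 -0.45825829 -1.27882487]
t 9.3 pos [529.02179166  47.34700128 180.42031788] sh [-0.0003  0.0002  0.0204] rv [ 0.0002 -0.0001  0.0005]
```

View pics/c6.png

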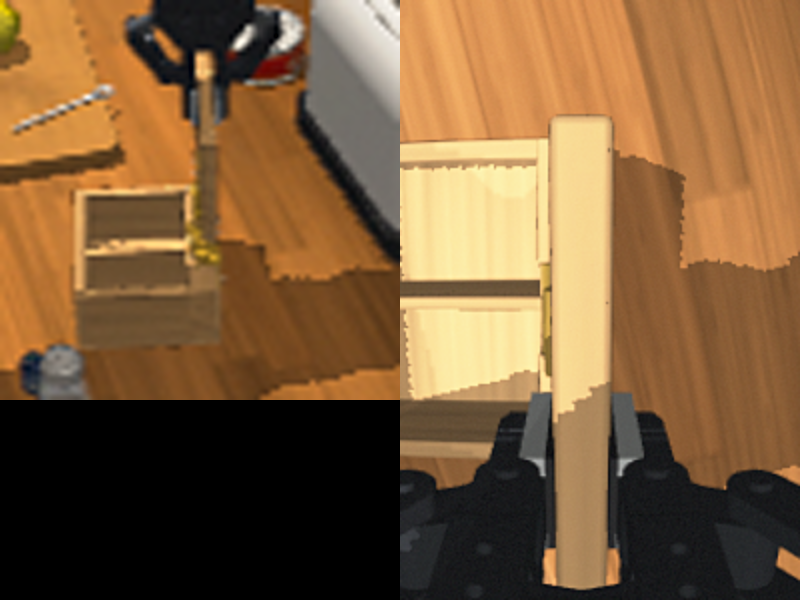

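Side crop: the lid stands upright over the hinge edge at column 207, leaf towards the inside of the box. Wrist crop: the lid is parallel to the box edge. Lowering in stages.

```bash
python3 -m creep '[[0,0,0.006,0,0,0,1],[0,0,0.014,0,0,0,1],[0,0,0.02,0,0,0,1],[0,0,0.024,0,0,0,1],[0,0,0.025,0,0,0,1]]'; python3 -m creep '[[0,0,0.001,0,0,0,1],[0,0,0.003,0,0,0,1],[0,0,0.005,0,0,0,1],[0,0,0.006,0,0,0,1],[0,0,0.006,0,0,0,1]]'
```

```text
t: 9.93
ee_pos: [528.8, 47.3, 154.9]
ee_rot: [0.789, 0.614, -0.0, -0.0]
force: [-0.2, 0.0, -1.5]
opening: 0.131
grasp_force: 58.6
t: 10.55
ee_pos: [529.0, 47.3, 149.2]
ee_rot: [0.789, 0.614, -0.0, -0.0]
force: [0.2, 0.4, -1.0]
opening: 0.13
grasp_force: 58.6
```

```bash
python3 -m creep '[[0,0,0.001,0,0,0,1],[0,0,0.002,0,0,0,1],[0,0,0.003,0,0,0,1],[0,0,0.003,0,0,0,1],[0,0,0.003,0,0,0,1]]'
```

```text
t: 11.18
ee_pos: [529.0, 47.3, 146.3]
ee_rot: [0.789, 0.614, -0.0, 0.0]
force: [-0.5, -0.3, -0.4]
opening: 0.126
grasp_force: 58.6
```

```bash
python3 -m creep '[[0,0,0.0005,0,0,0,1],[0,0,0.001,0,0,0,1],[0,0,0.0015,0,0,0,1],[0,0,0.002,0,0,0,1],[0,0,0.002,0,0,0,1]]'
```

```text
t: 11.8
ee_pos: [529.0, 47.3, 144.2]
ee_rot: [0.789, 0.614, -0.0, -0.0]
force: [0.2, 0.4, -1.2]
opening: 0.13
grasp_force: 58.6
```

```bash
python3 -m creep '[[0,0,0.0005,0,0,0,1],[0,0,0.001,0,0,0,1],[0,0,0.0015,0,0,0,1],[0,0,0.002,0,0,0,1],[0,0,0.002,0,0,0,1]]'
```

```text
t: 12.42
ee_pos: [529.5, 47.3, 142.9]
ee_rot: [0.789, 0.614, 0.001, 0.001]
force: [3.1, -0.6, 4.2]
opening: 0.132
grasp_force: 59.5
```

Contact on the near flank of the V (+x force). Shift slightly towards +x and press gently.

```bash
python3 -m creep '[[0,0.0003,0,0,0,0,1],[0,0.0006,0,0,0,0,1],[0,0.001,0,0,0,0,1],[0,0.001,0.0005,0,0,0,1],[0,0.001,0.0005,0,0,0,1]]'; python3 -c "
from plant import sense
s=sense();print(s['ee_pos'],s['force'],s['moment'],s['ee_rot'])"
```

```text
t: 13.05
ee_pos: [530.1, 47.1, 142.4]
ee_rot: [0.789, 0.614, 0.0, 0.0]
force: [2.0, -1.5, 8.1]
opening: 0.132
grasp_force: 60.2
[530.1297071   47.13748404 142.36132625] [ 1.95367835 -1.54673084  8.12943796] [-0.07244343 -0.26705699 -0.01125921] [7.89280423e-01 6.14032789e-01 3.45325481e-04 1.69829913e-04]
```

```bash
python3 -m creep '[[0,0.0003,0,0,0,0,1],[0,0.0007,0,0,0,0,1],[0,0.0007,0.0003,0,0,0,1],[0,0.0007,0.0007,0,0,0,1],[0,0.0007,0.0007,0,0,0,1]]'; python3 - <<'E'
from h import *
s=sense();print(s['ee_pos'],s['force'],s['moment'],s['ee_rot'])
import pickle
im=snapshot("wrist")[:,:,::-1];t=snapshot("side")[:,:,::-1];q=snapshot("top")[:,:,::-1];cv2.imwrite("pics/w7f.png",im)
p=proj(camera_model("side"),[(524,48,90)])[0].astype(int)
f=lambda t,p:cv2.resize(t[p[1]-40:p[1]+40,p[0]-40:p[0]+40],None,fx=5,fy=5,interpolation=cv2.INTER_CUBIC)
out=np.zeros((600,800,3),np.uint8);out[:400,:400]=f(t,p);out[:600,400:]=cv2.resize(im[40:340,230:430],None,fx=2,fy=2);cv2.imwrite("pics/c7.png",out)
E
```

```text
t: 13.68
ee_pos: [530.5, 47.1, 142.3]
ee_rot: [0.789, 0.614, 0.0, 0.0]
force: [-1.2, 0.5, 14.6]
opening: 0.127
grasp_force: 61.0
[530.52206425  47.08837402 142.32608073] [-1.17878365  0.46333259 14.61678055] [ 0.01221474  0.57534501 -0.10064525] [7.89257846e-01 6.14061762e-01 4.52644438e-04 3.28669369e-05]
```

View pics/c7.png

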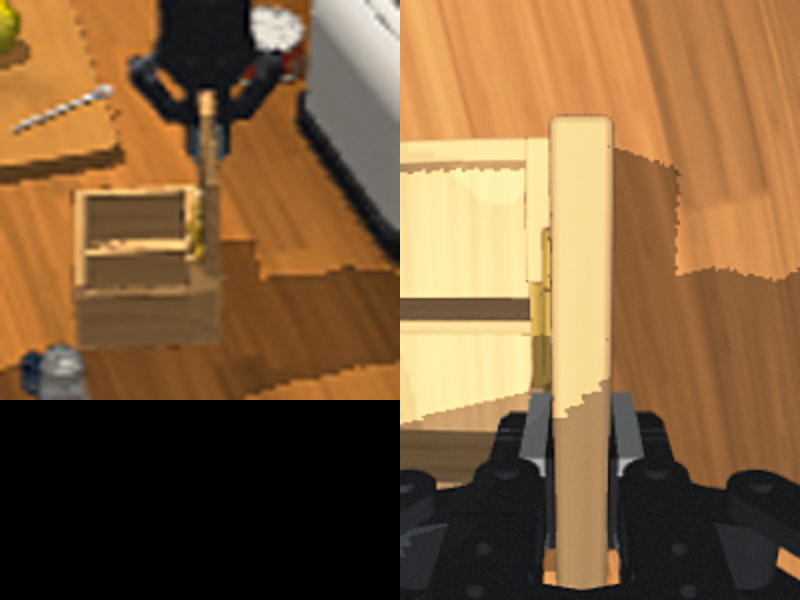

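The lid is seated: 14.6 N upward with almost no sideways force, and the height matches the expected seat (142.3 against 142). The leaf faces inside and the lid is upright. A short hold to check it's steady, then I hand in.

```bash
python3 -m creep '[[0,0,0,0,0,0,1],[0,0,0,0,0,0,1],[0,0,0,0,0,0,1],[0,0,0,0,0,0,1],[0,0,0,0,0,0,1]]' && python3 -c "
from plant import sense,sign_off
s=sense();print(s['ee_pos'],s['force'],s['moment'])
if 5<s['force'][2]<30: print(sign_off())"
```

```text
t: 14.45
ee_pos: [530.5, 47.1, 142.3]
ee_rot: [0.789, 0.614, 0.0, 0.0]
force: [-1.7, -0.4, 13.6]
opening: 0.13
grasp_force: 61.0
[530.52904713  47.10854546 142.33087328] [-1.72956312 -0.40619218 13.59303869] [ 0.05466766  0.55354445 -0.04402432]
the job is handed in; nothing more can be done
None
```

I handed in the job at 14.5 s: by the force and height readings the wide tea lid is seated in the hinge saddle, held upright in the gripper with its leaf facing inside and about 14 N of downward press, and I moved nothing else.

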